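# Click the reagent cabinet's latch over and open the door

### The job

The small white reagent cabinet on the bench is latched. Turn the cranked latch knob on its roof clockwise until it clicks past its detent and the bolt pin pops up, feeling for the click and never ramming the knob against its stop (no more than about 20 N). Then swing the door wide open, well past 60 degrees, and leave it standing open with everything else where it was.

Things in the scene. Friction and masses are not known exactly. Their poses are not given: they have to be found in the camera images.
- cabinet: white bench-top reagent cabinet, 220 (deep, x) x 220 (wide, y) x 200 mm high, fixed to the bench. Origin: centre of its underside; its -x side is the front, with the door. Apart from latch housing, latch knob and jar its roof is bare
- housing_top (a point): centre of the top face of the grey latch housing on the roof's front edge: 85 mm in the cabinet's x, 80 mm in its y, 23 mm high (top 223 mm above the bench). Its nose lies over the door's top edge
- lever: the latch knob: a black ribbed knob, 42 mm across, on the housing, with a steel arm 16 mm wide that carries an upright crank peg. Turns about a vertical axis. Origin: on that axis, 225 mm above the bench; its x axis points along the arm to the peg, 42 mm out. Knob top 20 mm, arm top 18 mm above the origin. Unlatches CLOCKWISE seen from above, sweeping over the roof behind the axis
- knob_top (a point): middle of the knob's top. How it turns: light friction first (1-3 N at the peg), then a sprung detent (rises to about 10-12 N), past whose crest it snaps on by itself about 0.4 rad to a hard stop and stays there. The turn needed in all is 1.0 to 2.3 rad; the arm's angle does not tell it (the arm is clamped on its shaft at any angle): feel for it. Over 25 N spoils it
- peg (a point): middle of the free length of the crank peg: black, round, 16 mm in diameter, upright, from 18 to 56 mm above the lever's origin (243 to 281 mm above the bench). Can be pushed sideways with closed fingers, or gripped
- pin_top (a point): top of the steel bolt pin (head 12 mm wide) on the housing's nose, in front of the knob. It bolts the door's top edge. Its top is about 227 mm above the bench while bolted, stays down until the latch clicks over and then pops up by 13 mm, which frees the door
- door (a joint): angle of the cabinet door, rad: 0 closed, grows as it opens, stop at 1.9. From above it opens clockwise, towards the robot, about its hinge on the cabinet's +y side. Light hinge friction (0.04 N m); stays where it is left. Panel 16 mm thick, 210 mm wide, from 4 to 196 mm high, with a clear window
- door_handle (a point): point on the axis of the door's upright round handle bar (steel, 10 mm in diameter), 180 mm above the bench. The bar stands 40 mm in front of the door's face, 165 mm along the door from the hinge; free upper end at 200 mm; 8 mm thick stand-offs to the door at 140 and 95 mm height. Can be pinched from above, a finger on either side. Turns with the door
- door_hinge (a point): point on the door's upright hinge axis (on the face of the closed door, cabinet's +y side), 180 mm above the bench
- jar: small amber jar with a white lid, 40 mm across, 55 mm high, standing on the back of the cabinet's roof; not part of the work, loose. Origin: centre of its underside
- bottle1: amber reagent bottle, 66 mm across, 150 mm high, on the bench; not part of the work, loose. Origin: centre of its underside
- bottle2: second amber reagent bottle, 66 mm across, 150 mm high, on the bench; not part of the work, loose. Origin: centre of its underside
- beaker: glass beaker, 70 mm across, 90 mm high; not part of the work, loose. Origin: centre of its underside
- wrench: 160 mm wrench lying on the bench; not part of the work, loose. Origin near its middle
- cap: spare white screw cap, 44 mm across, 22 mm high; not part of the work, loose. Origin: centre of its underside
- tray: white open tray, 140 x 100 x 35 mm; not part of the work, loose. Origin: centre of its underside

How it is judged:
By the outcome, as a careful person would: the job done as asked, in the order asked, and still so for the second after the job is handed in, with the robot touching nothing.
It also fails if it takes over 62 s, if anything falls off the work surface, if the arm or the gripper's body presses on something with over 40 N, if the wrist force passes 120 N, or if a joint passes its speed limit or range.

### The arm

A 6-joint arm with a two-finger parallel gripper is mounted at the origin on the work surface. World frame = base frame: x ahead of the robot, y to its left, z up, the work surface at z = 0. Lengths are in m, angles in rad, forces in N, time in s.
With the tool pointing down it reaches from about 0.35 to 0.85 m from the base axis. Payload 8.1 kg.
Tool frame: the origin (TCP) lies on the mounting face of the last link; the fingertips stand 186 mm ahead of it and the grasp point (between the pads) lies 167 mm ahead of it; z points along the fingers, y is the direction in which the jaws open and shut (so a half turn about z gives the same grasp; the last joint's range is limited). The gripper opens to 93 mm and grips with 3 to 60 N. Pads are 15 mm wide; open, the fingers measure 128 mm over their backs; the gripper's body (75 mm by 188 mm) begins 65 mm behind the grasp point.
Start: joints at [1.18, 0.13, 1.488, -0, 1.523, -0.085], TCP at [0.181, 0.572, 0.405] pointing down, gripper open.
Joint ranges: [-2.96, 2.96], [-0.89, 2.26], [0.02, 2.5], [-1.34, 4.48], [0, 2.73], [-2.66, 2.66]. Speed limits (rad/s): [2.39, 2.39, 2.79, 3.14, 3.14, 3.14].

### API

Orientations are given as a rotation vector (axis times angle).
In Python, from plant import robot, read_camera, spotter gives the robot as it stands.
- The arm moves only by the tool arm_command, never from a script. Its arguments are lists of equal length, an entry for each row: "xyz": the shift along the world's x, y, z in cm, a list of three; "turn": the turn, a rotation vector about the world's x, y, z in rad, a list of three. A call has 1 to 12 rows; each row shifts and turns the commanded pose from where the row before left it; what a row does not reach is not made up. A row lasts 1/8 s, in which the tool goes at most 62.5 mm and 10.7 degrees, less where a joint would pass 70% of its speed; a pose out of reach is approached as far as the arm can. A call is refused whole if a number of a shift passes 6.25 or a number of a turn 0.188, either way. A call with a gripper value outside its range is refused whole. "gripper" is the finger opening in cm, from 0 to 9.3, set as the call begins (left out, the last holds). The fingers move at their own pace and stop on an object; "force" is the grip in N (left out, the last holds). Time passes only in rows, so rows that do not move let the fingers close. It gives the time, the measured TCP pose, the force and the opening at its end, in the units of the state.
- robot.read_state(): the state, without advancing time (a new reading comes with each control period).
- read_camera(name): name is "side" or "top" or "wrist"; returns a dict with "frame" (400x640x3 uint8, red, green, blue), "z_map" (400x640 float32, m along the optical axis (not along the pixel's ray), 0 where there is no reading), "fx", "fy", "cx", "cy" (pixels), "distortion" ([k1, k2, p1, p2, k3] as OpenCV has them; the pictures are not rectified), "eye" and "orientation" of the camera in the world. Camera axes: x right, y down, z forward; pixel columns grow to the right and rows downward; lengths in m; the calibration is good to about 2 mm. A picture is of the moment at which its call begins.
- robot.close_job(): hands the job in, once; it reports no verdict.
Trained networks look in a picture, given as the dict that the camera call returned (one of the last four; its "shot" number tells which), for a name from the list of things; names that differ only in an ending like _2 or _b are one class to them, and where a whole thing is asked for, a point or a joint stands for the part that bears it (a point fixed in the world has none). Each returns a list of dicts, best first, with "confidence" (0 to 1); they miss things now and then, are a little off and sometimes report something else, mostly with a low value. They report only what shows in the picture. A call takes as long as a camera call.
- spotter.masks_of(picture, query): "pixels" (400x640 bool, what is visible of it) and "centre" ([row, column] in pixels, amid what is visible of it).
The state is a dict: "t": time; "q": joint angles; "dq": joint speeds; "joint_torque": joint torques, N m; "tool_pos": TCP position; "orientation": TCP orientation; "force": force on the tool from outside, world axes, zero at the start; "wrist_torque": the same for the moment, N m; "opening": finger opening in m.
Only numpy, scipy, OpenCV 4.12 (cv2) and the standard library are available. Lean on these libraries where they do the work, as an engineer would, in place of code of your own. Each camera call takes 0.05 s, during which the arm holds its last target. There are 200 camera calls.

## Working session

There is one attempt and no reset: what is moved stays moved. The work goes in short steps, Python scripts to look and compute and a tool call to move; the robot and the scene stay as the last step left them, time stands still between calls to the robot, and variables do not carry over. Pictures are saved under pics/ and viewed, about 8 in all and at most 12, crops included, and the job is handed in when it is done.

Besides the shell and the picture viewer there is one more tool, called after "Call:" in YAML: its name, and indented under it one key for each argument. arm_command: Moves the arm, as the interface text tells. Its arguments: {"type":"object","properties":{"xyz":{"type":"array","items":{"type":"array","items":{"type":"number"}}},"turn":{"type":"array","items":{"type":"array","items":{"type":"number"}}},"gripper":{"type":"number"},"force":{"type":"number"}},"required":["xyz","turn"]}

```bash
mkdir -p pics
cat > h.py <<'E'
import numpy as np, cv2
from scipy.spatial.transform import Rotation as R
from plant import robot, read_camera, spotter
def rot(o):
    o=np.array(o,float)
    return o if o.shape==(3,3) else (R.from_quat(o).as_matrix() if o.size==4 else R.from_rotvec(o).as_matrix())
def pts(p,mask):
    r,c=np.nonzero(mask&(p["z_map"]>0)); z=p["z_map"][r,c]
    K=np.array([[p["fx"],0,p["cx"]],[0,p["fy"],p["cy"]],[0,0,1]])
    if len(r)==0: return np.zeros((0,3))
    u=cv2.undistortPoints(np.stack([c,r],1).astype(float)[:,None],K,np.array(p["distortion"]))[:,0]
    return np.c_[u*z[:,None],z]@rot(p["orientation"]).T+np.array(p["eye"])
def save(p,n): cv2.imwrite("pics/"+n,p["frame"][:,:,::-1])
E
python3 - <<'E'
from h import *
s=robot.read_state(); print({k:np.round(v,3) for k,v in s.items()})
P={n:read_camera(n) for n in("top","side")}
for n,p in P.items():
    save(p,n+"0.png"); print(n,p["eye"],p["orientation"],p["fx"])
    for q in["cabinet","lever","knob_top","peg","pin_top","housing_top","door_handle","door","jar","bottle1","beaker","tray","cap","wrench"]:
        for d in spotter.masks_of(p,q)[:2]:
            x=pts(p,d["pixels"]); print(n,q,round(d["confidence"],2),np.round(d["centre"]),d["pixels"].sum(),np.round(np.median(x,0),3) if len(x) else None,np.round(x.min(0),3) if len(x) else'',np.round(x.max(0),3)if len(x) else'')
im=np.vstack([cv2.resize(P[n]["frame"],(480,300)) for n in P]); cv2.imwrite("pics/both.png",im[:,:,::-1])
E
```

```text
{'t': np.float64(0.0), 'q': array([ 1.18 ,  0.131,  1.489, -0.   ,  1.523, -0.085]), 'dq': array([ 0.001,  0.001, -0.   ,  0.   , -0.001, -0.   ]), 'joint_torque': array([-2.0000e-03, -5.5982e+01, -4.9175e+01,  7.6000e-02,  3.5000e-02,
       -0.0000e+00]), 'tool_pos': array([0.181, 0.572, 0.404]), 'orientation': array([-4.780e-01, -3.105e+00,  3.000e-03]), 'force': array([ 0.546,  0.71 , -0.331]), 'wrist_torque': array([-0.006,  0.005, -0.037]), 'opening': np.float64(0.093)}
top [0.29105903 0.01273135 1.47952499] [-2.14063889  2.11090166 -0.20336763] 401.8022075900045
top cabinet 0.95 [150. 314.] 4690 [0.692 0.05  0.2  ] [ 0.568 -0.068 -0.006] [0.919 0.161 0.284]
top cabinet 0.5 [165. 410.] 421 [ 0.677 -0.283  0.099] [ 0.655 -0.346 -0.009] [ 0.751 -0.259  0.155]
top lever 0.68 [179. 316.] 949 [0.618 0.052 0.129] [ 0.568 -0.07  -0.005] [0.66  0.161 0.223]
top lever 0.55 [158. 323.] 213 [0.654 0.024 0.246] [ 0.626 -0.005  0.223] [0.691 0.04  0.284]
top knob_top 0.71 [155. 323.] 200 [0.654 0.021 0.246] [ 0.626 -0.002  0.223] [0.692 0.037 0.284]
top peg 0.66 [157. 320.] 174 [0.653 0.021
[... 2420 characters left out ...]
.012]
side bottle1 0.95 [291. 386.] 1222 [ 0.687 -0.316  0.087] [ 0.659 -0.329 -0.   ] [ 0.743 -0.15   0.154]
side bottle1 0.6 [294. 333.] 1320 [ 0.572 -0.315  0.085] [ 0.542 -0.328  0.003] [ 0.606 -0.278  0.154]
side beaker 0.81 [324. 262.] 1249 [ 0.412 -0.398  0.061] [ 0.365 -0.42  -0.003] [ 0.446 -0.262  0.094]
side tray 0.78 [179. 278.] 733 [0.371 0.395 0.015] [ 0.295  0.315 -0.004] [0.444 0.507 0.038]
side tray 0.6 [209. 378.] 7132 [ 0.711 -0.064  0.154] [ 0.569 -0.074 -0.003] [0.937 0.599 0.282]
side cap 0.53 [182. 336.] 97 [0.604 0.331 0.019] [ 0.575 -0.016 -0.002] [0.629 0.368 0.199]
side wrench 0.59 [339. 202.] 590 [ 0.264 -0.377  0.007] [ 0.233 -0.455 -0.002] [ 0.296 -0.287  0.012]
```

Run:
```python
from h import *
P={n:read_camera(n) for n in("top","side")}
A=[]
C=[]
for n,p in P.items():
    x=pts(p,np.ones((400,640),bool)); A.append(x)
    C.append(p["frame"][p["z_map"]>0])
    b=(slice(100,220),slice(240,400)) if n=="top" else (slice(140,300),slice(280,440))
    w=p["frame"][b]; cv2.imwrite(f"pics/c_{n}.png",cv2.resize(w,None,fx=4 if n=="top" else 3.5,fy=4 if n=="top" else 3.5,interpolation=cv2.INTER_CUBIC)[:,:,::-1])
x=np.vstack(A); 
for i,a in enumerate(A):
    reg=a[(a[:,0]>.53)&(a[:,0]<.9)&(a[:,1]>-.15)&(a[:,1]<.22)]
    roof=reg[abs(reg[:,2]-.2)<.005]
    rect=cv2.minAreaRect(roof[:,:2].astype(np.float32)); print(i,'roof',rect,np.round(cv2.boxPoints(rect),3).tolist())
    pg=reg[(reg[:,2]>.252)&(reg[:,0]<.74)]; print('peg',len(pg),np.round(np.median(pg,0),4),pg.min(0),pg.max(0), np.round(np.median(pg[pg[:,2]>.276],0),4))
    kn=reg[(abs(reg[:,2]-.244)<.004)&(reg[:,0]<.74)]; print('knob',len(kn),np.round(kn.mean(0),4),np.round(kn.min(0),3),np.round(kn.max(0),3))
    ho=reg[(abs(reg[:,2]-.223)<.003)&(reg[:,0]<.74)]; print('hous',len(ho),np.round(ho.mean(0),4),np.round(ho.min(0),3),np.round(ho.max(0),3))
```

```text
0 roof ((0.7016760110855103, 0.045655086636543274), (0.22045545279979706, 0.26418495178222656), 88.337890625) [[0.5659999847412109, -0.061000000685453415], [0.8309999704360962, -0.06800000369548798], [0.8370000123977661, 0.15199999511241913], [0.5730000138282776, 0.1599999964237213]]
peg 29 [0.685  0.0306 0.2779] [0.64720009 0.0143721  0.25375361] [0.69329869 0.03685586 0.28477724] [0.6878 0.0306 0.2798]
knob 149 [0.6543 0.0186 0.2446] [ 0.628 -0.005  0.24 ] [0.69  0.041 0.248]
hous 293 [0.6515 0.015  0.2231] [ 0.613 -0.022  0.22 ] [0.698 0.057 0.226]
1 roof ((0.7030117511749268, 0.04296097904443741), (0.2263518124818802, 0.26460951566696167), 88.36735534667969) [[0.5680000185966492, -0.06599999964237213], [0.8320000171661377, -0.07400000095367432], [0.8379999995231628, 0.15199999511241913], [0.5740000009536743, 0.1599999964237213]]
peg 59 [0.6885 0.0246 0.2699] [0.68243974 0.01858386 0.2521498 ] [0.69761679 0.03266153 0.28163909] [0.6886 0.028  0.2804]
knob 124 [0.6572 0.0125 0.2438] [ 0.628 -0.009  0.24 ] [0.699 0.038 0.248]
hous 256 [ 6.553e-01 -4.000e-04  2.227e-01] [ 0.613 -0.029  0.22 ] [0.699 0.052 0.226]
```

View pics/c_top.png

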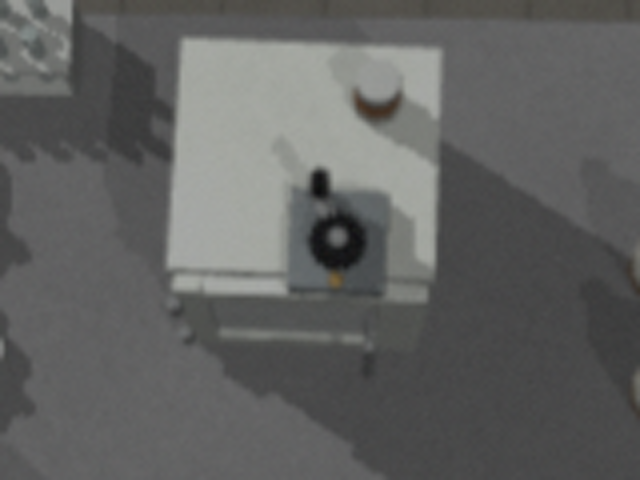

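View pics/c_side.png

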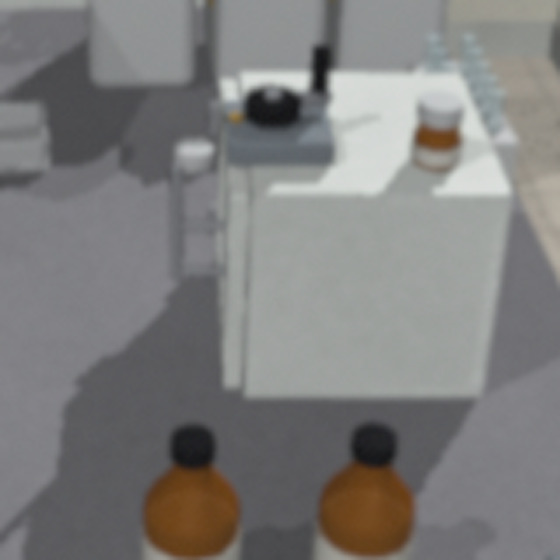

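View pics/both.png

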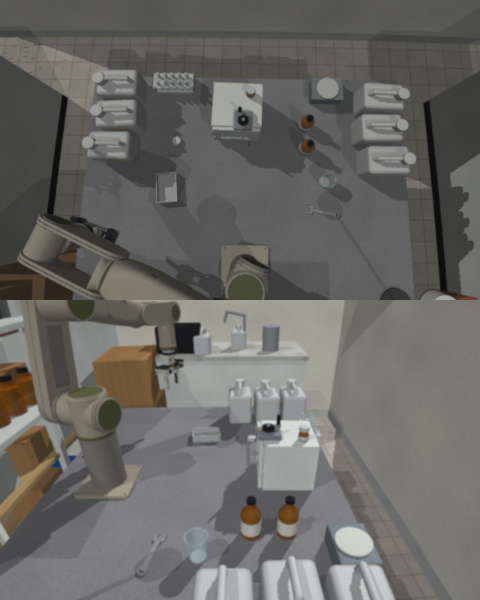

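The top crop shows the knob at about (336,238), the peg at (320,183) pointing back and slightly left (+y), the pin at (335,280), the jar at (378,95) and the handle bar at (368,355). The side view agrees. The axis is near (0.649, 0.0145) and the peg near (0.6885, 0.029), so the arm is at about +21°. I'll move closed fingers to the peg's +y side, staying high.

Call:
arm_command:
  xyz:
    - [0,0,2]
    - [2,-2,2]
    - [4.1,-4.3,2]
    - [4.1,-4.3,2]
    - [4.5,-4.6,1]
    - [4.5,-4.6,0]
    - [4.5,-4.6,0]
    - [4.5,-4.6,0]
    - [4.5,-4.6,0]
    - [4.5,-4.6,0]
    - [4.5,-4.6,0]
    - [4.1,-4.3,0]
  turn:
    - [0,0,0]
    - [0,0,-0.08]
    - [0,0,-0.08]
    - [0,0,-0.08]
    - [0,0,-0.08]
    - [0,0,-0.08]
    - [0,0,-0.08]
    - [0,0,-0.08]
    - [0,0,-0.08]
    - [0,0,-0.08]
    - [0,0,-0.08]
    - [0,0,-0.08]
  gripper: 0
  force: 20

```text
t: 3.1
tool_pos: [0.63, 0.1094, 0.4962]
orientation: [1.758, 2.601, 0.002]
force: [0.9, 0.5, -0.3]
opening: 0.0003
```

Run:
```python
from h import *
p=read_camera("wrist"); save(p,"w1.png")
x=pts(p,np.ones((400,640),bool)); reg=x[(x[:,0]>.55)&(x[:,0]<.8)&(x[:,1]>-.1)&(x[:,1]<.15)]
pg=reg[(abs(reg[:,2]-.281)<.004)]; print('pegtop',len(pg),pg.mean(0),pg.min(0),pg.max(0))
kn=reg[(abs(reg[:,2]-.245)<.0025)]; print('knob',len(kn),np.round(kn.mean(0),4),cv2.minEnclosingCircle(kn[:,:2].astype(np.float32)))
ho=reg[abs(reg[:,2]-.223)<.003]; print('hous',cv2.minAreaRect(ho[:,:2].astype(np.float32)),ho.min(0),ho.max(0)) if len(ho) else 0
print(np.round(robot.read_state()["q"],2))
```

```text
<stdin>:4: RuntimeWarning: Mean of empty slice.
  ret = um.true_divide(
Traceback (most recent call last):
ValueError: zero-size array to reduction operation minimum which has no identity
```

View pics/w1.png

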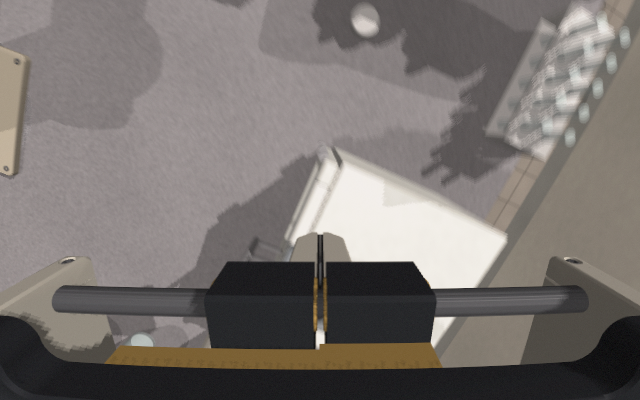

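The wrist view looks to the +y side of the tool: cabinet roof at (400,220), peg hidden behind the gripper. The top and side estimates will do, so I descend beside the peg and approach by feel.

Call:
arm_command:
  xyz:
    - [2.3,-2.4,0]
    - [2.3,-2.4,0]
    - [0,0,-2]
    - [0,0,-2]
    - [0,0,-2]
    - [0,0,0]
  turn:
    - [0,0,0]
    - [0,0,0]
    - [0,0,0]
    - [0,0,0]
    - [0,0,0]
    - [0,0,0]

```text
t: 3.9
tool_pos: [0.6738, 0.0641, 0.431]
orientation: [-1.752, -2.603, 0.004]
force: [0.5, 0.6, -0.4]
opening: 0.0005
```

Run:
```python
from h import *
p=read_camera("side"); w=p["frame"][100:240,270:450]; cv2.imwrite("pics/s2.png",cv2.resize(w,None,fx=4,fy=4,interpolation=cv2.INTER_CUBIC)[:,:,::-1])
print(robot.read_state())
```

```text
{'t': 3.95, 'q': array([ 1.88751215e-02,  3.32637270e-01,  1.20414777e+00,  4.50051096e-05,
        1.60736249e+00, -3.67095416e-01]), 'dq': array([-0.0018189 , -0.01419872, -0.04264898, -0.00018801,  0.0108786 ,
       -0.00078811]), 'joint_torque': array([-3.00547492e-02, -6.51009536e+01, -4.81468642e+01,  6.68669119e-02,
       -8.57994170e-02,  3.82860846e-03]), 'tool_pos': array([0.67412372, 0.06394341, 0.43286505]), 'orientation': array([-1.75296827e+00, -2.60449576e+00,  2.24388649e-03]), 'force': array([ 0.49277145,  1.37729736, -0.07182105]), 'wrist_torque': array([-0.10192908,  0.01510081, -0.00981277]), 'opening': 0.0004823536617994168}
```

View pics/s2.png

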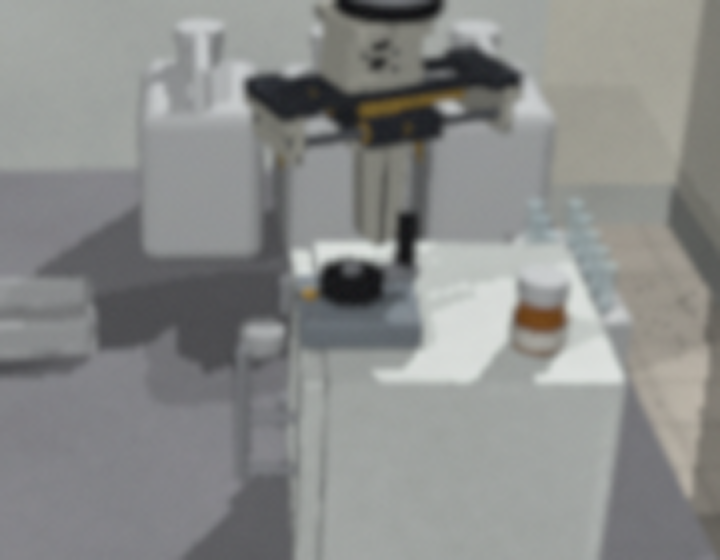

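The side crop shows the closed fingers at (355–415,150–240), behind (+y of) the peg at (407,240) and clear of it. Next, the arc table.

```bash
cat > arc.py <<'E'
from h import *
ax=np.array([.649,.0145])
def tcp(th,g=.0155):
    a=np.deg2rad(th); return ax+.042*np.array([np.cos(a),np.sin(a)])-g*np.array([np.sin(a),-np.cos(a)])
E
python3 - <<'E'
from arc import *
print(np.round(robot.read_state()["tool_pos"],4))
P=None
for th in range(21,-116,-5):
    q=tcp(th); print(th,np.round(q*100,2),np.round((q-P)*100,2) if P is not None else ''); P=q
E
```

```text
[0.6741 0.0639 0.4329]
21 [68.27  4.4 ] 
16 [68.51  4.1 ] [ 0.24 -0.3 ]
11 [68.73  3.77] [ 0.22 -0.32]
6 [68.91  3.43] [ 0.19 -0.34]
1 [69.07  3.07] [ 0.16 -0.36]
-4 [69.2  2.7] [ 0.13 -0.37]
-9 [69.29  2.32] [ 0.09 -0.38]
-14 [69.35  1.94] [ 0.06 -0.39]
-19 [69.38  1.55] [ 0.03 -0.39]
-24 [69.37  1.16] [-0.01 -0.39]
-29 [69.32  0.77] [-0.04 -0.39]
-34 [69.25  0.39] [-0.08 -0.38]
-39 [6.914e+01 1.000e-02] [-0.11 -0.37]
-44 [69.   -0.35] [-0.14 -0.36]
-49 [68.83 -0.7 ] [-0.17 -0.35]
-54 [68.62 -1.04] [-0.2  -0.33]
-59 [68.39 -1.35] [-0.23 -0.31]
-64 [68.13 -1.65] [-0.26 -0.29]
-69 [67.85 -1.92] [-0.28 -0.27]
-74 [67.55 -2.16] [-0.3  -0.24]
-79 [67.22 -2.38] [-0.32 -0.22]
-84 [66.88 -2.56] [-0.34 -0.19]
-89 [66.52 -2.72] [-0.36 -0.16]
-94 [66.15 -2.85] [-0.37 -0.13]
-99 [65.77 -2.94] [-0.38 -0.09]
-104 [65.39 -3.  ] [-0.39 -0.06]
-109 [65.   -3.03] [-0.39 -0.03]
-114 [64.61 -3.02] [-0.39  0.01]
```

Call:
arm_command:
  xyz:
    - [0,0,0.3]
    - [0,0,0]
    - [0,0,0]
  turn:
    - [0,0,0]
    - [0,0,0]
    - [0,0,0]

```text
t: 4.32
tool_pos: [0.6749, 0.0632, 0.4381]
orientation: [1.755, 2.604, 0.001]
force: [0.1, -0.4, 0.4]
opening: 0.0006
```

Call:
arm_command:
  xyz:
    - [0.4,-0.9,0]
    - [0.4,-0.8,0]
    - [0.1,-0.3,0]
    - [0,0,0]
  turn:
    - [0,0,0]
    - [0,0,0]
    - [0,0,0]
    - [0,0,0]

```text
t: 4.82
tool_pos: [0.6839, 0.0428, 0.4371]
orientation: [-1.756, -2.605, 0.0]
force: [-0.0, 0.5, -1.0]
opening: 0.0007
```

Call:
arm_command:
  xyz:
    - [0.2,-0.3,0]
    - [0.2,-0.3,0]
    - [0,0,0]
  turn:
    - [0,0,-0.09]
    - [0,0,-0.09]
    - [0,0,0]

```text
t: 5.2
tool_pos: [0.6878, 0.0373, 0.4371]
orientation: [-1.982, -2.438, 0.0]
force: [-0.5, 1.2, 0.2]
opening: 0.0001
```

Call:
arm_command:
  xyz:
    - [0.2,-0.35,0]
    - [0.1,-0.35,0]
    - [0,0,0]
  turn:
    - [0,0,-0.09]
    - [0,0,-0.09]
    - [0,0,0]

```text
t: 5.58
tool_pos: [0.6908, 0.0303, 0.4372]
orientation: [2.191, 2.251, 0.0]
force: [0.7, 1.3, 0.0]
opening: 0.0004
```

Call:
arm_command:
  xyz:
    - [0.1,-0.38,0]
    - [0.1,-0.38,0]
    - [0,0,0]
  turn:
    - [0,0,-0.09]
    - [0,0,-0.09]
    - [0,0,0]

```text
t: 5.95
tool_pos: [0.6927, 0.0242, 0.4372]
orientation: [-2.381, -2.046, -0.003]
force: [1.5, 8.1, 0.5]
opening: 0.0006
```

Force rose to about 8 N at ~0.5 rad, so this looks like the detent flank. I'll use finer steps from here.

Call:
arm_command:
  xyz:
    - [0.02,-0.1,0]
    - [0,0,0]
  turn:
    - [0,0,-0.025]
    - [0,0,0]

```text
t: 6.2
tool_pos: [0.6929, 0.0237, 0.4372]
orientation: [-2.405, -2.018, -0.003]
force: [0.5, 9.4, -0.1]
opening: 0.0005
```

Call:
arm_command:
  xyz:
    - [0.02,-0.1,0]
    - [0,0,0]
  turn:
    - [0,0,-0.025]
    - [0,0,0]

```text
t: 6.45
tool_pos: [0.6931, 0.023, 0.4372]
orientation: [-2.429, -1.988, -0.004]
force: [0.8, 10.9, 0.0]
opening: 0.0004
```

Call:
arm_command:
  xyz:
    - [0.02,-0.1,0]
    - [0,0,0]
  turn:
    - [0,0,-0.025]
    - [0,0,0]

```text
t: 6.7
tool_pos: [0.6933, 0.0222, 0.4372]
orientation: [-2.453, -1.958, -0.004]
force: [1.6, 11.4, 0.4]
opening: 0.0004
```

Call:
arm_command:
  xyz:
    - [0.02,-0.1,0]
    - [0,0,0]
  turn:
    - [0,0,-0.025]
    - [0,0,0]

```text
t: 6.95
tool_pos: [0.6935, 0.0212, 0.4372]
orientation: [-2.478, -1.927, -0.004]
force: [1.0, 12.3, -0.5]
opening: 0.0003
```

Call:
arm_command:
  xyz:
    - [0.02,-0.1,0]
    - [0,0,0]
  turn:
    - [0,0,-0.025]
    - [0,0,0]

```text
t: 7.2
tool_pos: [0.6937, 0.0202, 0.4371]
orientation: [-2.501, -1.896, -0.004]
force: [1.4, 11.5, -0.3]
opening: 0.0002
```

Call:
arm_command:
  xyz:
    - [0.02,-0.12,0]
    - [0,0,0]
  turn:
    - [0,0,-0.03]
    - [0,0,0]

```text
t: 7.45
tool_pos: [0.6939, 0.019, 0.4371]
orientation: [-2.529, -1.858, -0.004]
force: [0.5, 12.2, -0.0]
opening: 0.0005
```

Call:
arm_command:
  xyz:
    - [0,-0.12,0]
    - [0,0,0]
  turn:
    - [0,0,-0.03]
    - [0,0,0]

```text
t: 7.7
tool_pos: [0.6939, 0.0178, 0.4371]
orientation: [-2.557, -1.819, -0.004]
force: [0.8, 11.9, 0.4]
opening: 0.0005
```

Call:
arm_command:
  xyz:
    - [0,-0.12,0]
    - [0,0,0]
  turn:
    - [0,0,-0.03]
    - [0,0,0]

```text
t: 7.95
tool_pos: [0.694, 0.0165, 0.4371]
orientation: [-2.584, -1.781, -0.004]
force: [2.2, 11.1, -0.1]
opening: 0.0006
```

Call:
arm_command:
  xyz:
    - [0,-0.15,0]
    - [0,0,0]
  turn:
    - [0,0,-0.03]
    - [0,0,0]

```text
t: 8.2
tool_pos: [0.6939, 0.0149, 0.4371]
orientation: [-2.611, -1.742, -0.003]
force: [0.5, 11.0, -0.3]
opening: 0.0001
```

Call:
arm_command:
  xyz:
    - [0,-0.15,0]
    - [0,0,0]
  turn:
    - [0,0,-0.03]
    - [0,0,0]

```text
t: 8.45
tool_pos: [0.6939, 0.0133, 0.437]
orientation: [-2.637, -1.702, -0.003]
force: [1.2, 10.5, -0.5]
opening: 0.0002
```

Call:
arm_command:
  xyz:
    - [0,-0.15,0]
    - [0,0,0]
  turn:
    - [0,0,-0.035]
    - [0,0,0]

```text
t: 8.7
tool_pos: [0.6938, 0.0115, 0.437]
orientation: [-2.667, -1.655, -0.002]
force: [-0.7, 9.7, -0.5]
opening: 0.0006
```

Call:
arm_command:
  xyz:
    - [0,-0.15,0]
    - [0,0,0]
  turn:
    - [0,0,-0.035]
    - [0,0,0]

```text
t: 8.95
tool_pos: [0.6937, 0.0099, 0.4369]
orientation: [-2.695, -1.608, -0.001]
force: [-0.7, 7.9, 0.3]
opening: 0.0003
```

Call:
arm_command:
  xyz:
    - [0,-0.12,0]
    - [0,0,0]
  turn:
    - [0,0,-0.03]
    - [0,0,0]

```text
t: 9.2
tool_pos: [0.6937, 0.0085, 0.4369]
orientation: [-2.719, -1.568, -0.0]
force: [-0.9, 8.4, -0.3]
opening: 0.0004
```

```bash
python3 - <<'E'
from h import *
for n in("top","side"):
    p=read_camera(n); x=pts(p,np.ones((400,640),bool))
    reg=x[(x[:,0]>.6)&(x[:,0]<.72)&(x[:,1]>-.05)&(x[:,1]<.07)]
    pin=reg[(reg[:,0]<.628)&(reg[:,2]>.2205)]; print(n,'pin',len(pin),np.sort(pin[:,2])[-12:].round(4),np.median(pin[pin[:,2]>.226],0) if len(pin) else'')
    b=p["frame"][100:220,260:400] if n=="top" else p["frame"][110:230,280:420]
    save(p,n+"3.png"); 
    globals()[n]=cv2.resize(b,None,fx=3.6,fy=3.6,interpolation=cv2.INTER_CUBIC)
cv2.imwrite("pics/m3.png",np.vstack([top,side])[:,:,::-1][:,:])
print(top.shape)
E
python3 -c "
import cv2;i=cv2.imread('pics/m3.png');h=i.shape[0]//2
import numpy as np;cv2.imwrite('pics/m3b.png',cv2.resize(np.hstack([i[:h],i[h:]]),(800,343)))"
```

```text
top pin 408 [0.6748 0.6749 0.675  0.675  0.6751 0.6751 0.6752 0.6755 0.6757 0.6757
 0.6759 0.676 ] [0.61495297 0.03416134 0.6294476 ]
side pin 406 [0.6724 0.6725 0.6725 0.6727 0.6728 0.6741 0.6741 0.6743 0.6743 0.6744
 0.6745 0.6747] [0.61251643 0.01770256 0.3787006 ]
(432, 504, 3)
```

View pics/m3b.png

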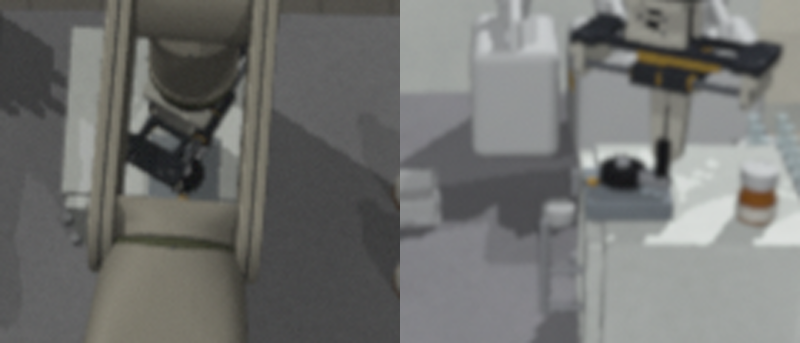

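The side half shows the peg at (663,160) with the fingers behind it and the pin still down, the orange spot at (592,182). I'll get the peg's position from the side depth map to check the angle.

Run:
```python
from h import *
p=read_camera("side"); x=pts(p,np.ones((400,640),bool)); c=p["frame"][p["z_map"]>0].astype(int)
m=(x[:,0]>.6)&(x[:,0]<.74)&(x[:,1]>-.06)&(x[:,1]<.06)&(x[:,2]>.252)&(x[:,2]<.284)
pg=x[m&(c.max(1)<60)]; print(len(pg),np.median(pg,0).round(4),pg.min(0).round(3),pg.max(0).round(3))
m=(x[:,0]>.606)&(x[:,0]<.632)&(x[:,1]>-.03)&(x[:,1]<.05)&(x[:,2]>.224)&(x[:,2]<.25)
print(np.c_[x[m],c[m]].round(3)[:30])
ho=x[(abs(x[:,2]-.223)<.002)&(x[:,0]>.6)&(x[:,0]<.71)&(abs(x[:,1]-.01)<.06)];print(ho.min(0),ho.max(0))
print(robot.read_state()["force"],robot.read_state()["wrist_torque"])
```

```text
42 [ 0.6843 -0.0146  0.2692] [ 0.68  -0.018  0.253] [ 0.69  -0.006  0.282]
[[ 6.29e-01  1.60e-02  2.45e-01  1.07e+02  1.10e+02  1.09e+02]
 [ 6.32e-01  1.50e-02  2.46e-01  6.70e+01  6.90e+01  6.80e+01]
 [ 6.29e-01  1.60e-02  2.43e-01  8.00e+01  8.30e+01  8.50e+01]
 [ 6.32e-01  1.20e-02  2.45e-01  4.20e+01  4.40e+01  4.50e+01]
 [ 6.26e-01  4.60e-02  2.24e-01  1.33e+02  1.39e+02  1.44e+02]
 [ 6.28e-01  4.00e-03  2.45e-01  6.60e+01  6.90e+01  7.20e+01]
 [ 6.31e-01  7.00e-03  2.44e-01  3.40e+01  3.60e+01  3.80e+01]
 [ 6.26e-01  4.00e-02  2.24e-01  1.23e+02  1.29e+02  1.34e+02]
 [ 6.29e-01  1.10e-02  2.39e-01  5.80e+01  6.00e+01  6.40e+01]
 [ 6.31e-01  2.00e-03  2.43e-01  3.10e+01  3.20e+01  3.50e+01]
 [ 6.29e-01  6.00e-03  2.38e-01  5.20e+01  5.40e+01  5.60e+01]
 [ 6.31e-01  3.00e-03  2.39e-01  2.80e+01  2.90e+01  3.10e+01]
 [ 6.29e-01  7.00e-03  2.34e-01  5.20e+01  5.10e+01  4.70e+01]
 [ 6.31e-01  3.00e-03  2.36e-01  2.90e+01  2.80e+01  2.90e+01]
 [ 6.16e-01  1.70e-02  2.26e-01  1.22e+02  1.12e+02  9.30e+01]
 [ 6.18e-01  1.60e-02  2.27e-01  1.38e+02  1.18e+02  7.90e+01]
 [ 6.21e-01  1.60
[... 314 characters left out ...]
0e-03  2.27e-01  1.20e+02  1.06e+02  7.90e+01]
 [ 6.21e-01  9.00e-03  2.27e-01  1.21e+02  1.04e+02  7.00e+01]
 [ 6.24e-01  1.20e-02  2.25e-01  1.09e+02  9.50e+01  7.00e+01]
 [ 6.27e-01  1.20e-02  2.25e-01  8.80e+01  8.20e+01  7.20e+01]
 [ 6.29e-01  8.00e-03  2.28e-01  6.70e+01  6.80e+01  6.90e+01]
 [ 6.31e-01  3.00e-03  2.30e-01  5.10e+01  5.40e+01  5.60e+01]
 [ 6.31e-01  0.00e+00  2.28e-01  7.30e+01  7.70e+01  8.20e+01]
 [ 6.28e-01 -5.00e-03  2.25e-01  9.50e+01  1.02e+02  1.07e+02]
 [ 6.30e-01 -1.60e-02  2.24e-01  9.60e+01  1.03e+02  1.08e+02]]
[ 0.6131042  -0.02895671  0.22107284] [0.69683836 0.05121677 0.22495901]
[-0.56983699  8.73606549  0.62430039] [ 1.31036755  0.29681626 -0.03179345]
```

The peg is at about -33° (0.95 rad turned) and the pin is still down at 227 mm. Contact is fine, so I keep feeling forward.

Call:
arm_command:
  xyz:
    - [-0.02,-0.15,0]
    - [0,0,0]
  turn:
    - [0,0,-0.045]
    - [0,0,0]

```text
t: 9.6
tool_pos: [0.6936, 0.0065, 0.4369]
orientation: [-2.756, -1.506, -0.0]
force: [0.8, 5.1, -1.3]
opening: 0.0007
```

Call:
arm_command:
  xyz:
    - [-0.03,-0.15,0]
    - [0,0,0]
  turn:
    - [0,0,-0.045]
    - [0,0,0]

```text
t: 9.85
tool_pos: [0.6934, 0.0045, 0.437]
orientation: [-2.79, -1.443, 0.0]
force: [-0.1, 4.3, -0.7]
opening: 0.0007
```

Call:
arm_command:
  xyz:
    - [-0.05,-0.18,0]
    - [0,0,0]
  turn:
    - [0,0,-0.045]
    - [0,0,0]

```text
t: 10.1
tool_pos: [0.6929, 0.0018, 0.4372]
orientation: [2.823, 1.378, -0.001]
force: [0.4, 0.9, -0.0]
opening: 0.0003
```

Call:
arm_command:
  xyz:
    - [-0.06,-0.18,0]
    - [0,0,0]
  turn:
    - [0,0,-0.045]
    - [0,0,0]

```text
t: 10.35
tool_pos: [0.6923, -0.0003, 0.4372]
orientation: [2.853, 1.313, -0.001]
force: [-0.1, -0.2, 0.9]
opening: 0.0007
```

```bash
cat > chk.py <<'E'
from h import *
p=read_camera("side"); x=pts(p,np.ones((400,640),bool)); c=p["frame"][p["z_map"]>0].astype(int)
m=(x[:,0]>.6)&(x[:,0]<.74)&(x[:,1]>-.07)&(x[:,1]<.06)&(x[:,2]>.252)&(x[:,2]<.284)
pg=x[m&(c.max(1)<60)]; q=np.median(pg,0)+[0,.0055,0]; print(len(pg),q.round(4),np.rad2deg(np.arctan2(q[1]-.0145,q[0]-.649)))
m=(x[:,0]>.606)&(x[:,0]<.627)&(x[:,1]>-.01)&(x[:,1]<.035)&(x[:,2]>.224)&(x[:,2]<.25)
print(np.sort(x[m][:,2])[-8:].round(3)); s=robot.read_state(); print(s["tool_pos"].round(4),s["force"].round(1))
E
python3 chk.py
```

```text
49 [ 0.6717 -0.0213  0.2682] -57.60812137458352
[0.239 0.239 0.239 0.24  0.24  0.241 0.241 0.241]
[ 6.923e-01 -2.000e-04  4.372e-01] [-0.5 -0.1 -0.4]
```

The latch has clicked: the pin is at 240 mm, the peg has jumped to -58° and the force is zero. I back off, rise, and turn the jaws to lie along y while measuring the handle.

Call:
arm_command:
  xyz:
    - [0.5,1,0]
    - [0.5,1,1]
    - [0,0,3]
    - [0,0,4]
    - [-2,0,3]
    - [-2,0,0]
    - [-2,0,0]
    - [-2,0,0]
    - [-2,-0.5,0]
    - [-2,-0.5,0]
    - [-1,-1,0]
    - [0,-1,0]
  turn:
    - [0,0,0]
    - [0,0,0]
    - [0,0,0.1]
    - [0,0,0.18]
    - [0,0,0.18]
    - [0,0,0.18]
    - [0,0,0.18]
    - [0,0,0.18]
    - [0,0,0.18]
    - [0,0,0.18]
    - [0,0,0.18]
    - [0,0,0.18]
  gripper: 5

```text
t: 11.9
tool_pos: [0.572, -0.0091, 0.5488]
orientation: [0.858, 3.02, 0.001]
force: [-0.2, 0.4, 1.1]
opening: 0.0502
```

```bash
python3 - <<'E'
from h import *
s=robot.read_state(); o=s["orientation"]; print(s["tool_pos"].round(4),o.round(3),'jaw',2*np.degrees(np.arctan2(o[1],o[0]))-90, s["q"].round(2))
for n in("side","wrist"):
    p=read_camera(n); x=pts(p,np.ones((400,640),bool))
    m=(x[:,0]>.555)&(x[:,0]<.595)&(x[:,1]>-.08)&(x[:,1]<.08)&(x[:,2]<.21)
    for a,b in((.145,.195),(.196,.204),(.1,.135)):
        k=x[m&(x[:,2]>a)&(x[:,2]<b)]
        if len(k): print(n,a,len(k),np.median(k,0).round(4),k.min(0).round(3),k.max(0).round(3))
    save(p,n+"4.png")
E
python3 chk.py
```

```text
[ 0.572  -0.0091  0.5488] [8.58e-01 3.02e+00 1.00e-03] jaw 58.29725806805908 [-0.11  0.04  1.32  0.    1.78 -1.12]
side 0.145 44 [ 0.572  -0.0167  0.1706] [ 0.569 -0.021  0.146] [ 0.575 -0.012  0.193]
side 0.196 4 [ 0.5731 -0.0168  0.1983] [ 0.569 -0.018  0.197] [ 0.575 -0.013  0.2  ]
side 0.1 32 [ 0.5723 -0.0174  0.1174] [ 0.569 -0.02   0.1  ] [ 0.593 -0.014  0.134]
wrist 0.145 56 [ 0.5695 -0.0096  0.1692] [ 0.569 -0.014  0.145] [ 0.594 -0.007  0.192]
wrist 0.196 48 [ 0.5728 -0.0114  0.1993] [ 0.569 -0.017  0.196] [ 0.578 -0.007  0.202]
wrist 0.1 31 [ 0.5701 -0.0097  0.1156] [ 0.568 -0.016  0.1  ] [ 0.59  -0.007  0.133]
38 [ 0.6706 -0.022   0.266 ] -59.451505556420585
[0.238 0.238 0.238 0.239 0.24  0.24  0.24  0.241]
[ 0.5725 -0.0094  0.5481] [ 0.5  0.1 -0.5]
```

View pics/wrist4.png

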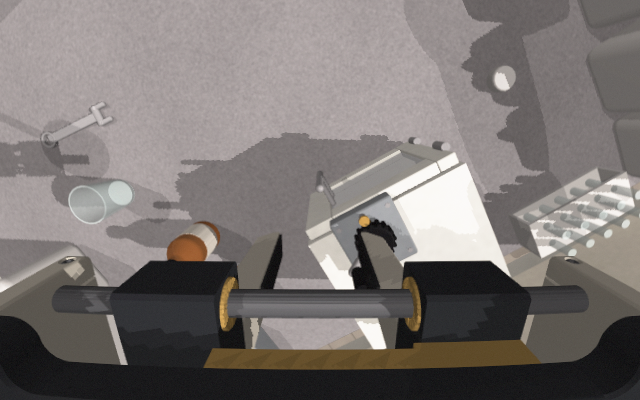

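The wrist view shows the handle's top at (322,190), the raised orange pin at (364,222) and the door shut. The handle axis is about (0.573, -0.0115), and the hinge works out at (0.617, 0.152). I align the jaws with y and descend over the bar.

Call:
arm_command:
  xyz:
    - [0,-0.1,0]
    - [0,-0.1,0]
    - [0,0,0]
    - [0,0,-4]
    - [0,0,-4]
    - [0,0,-3]
    - [0,0,0]
    - [0,0,0]
  turn:
    - [0,0,0.18]
    - [0,0,0.18]
    - [0,0,0.18]
    - [0,0,0]
    - [0,0,0]
    - [0,0,0]
    - [0,0,0]
    - [0,0,0]

```text
t: 13.05
tool_pos: [0.5728, -0.0114, 0.439]
orientation: [0.035, 3.14, -0.0]
force: [0.0, -0.8, 0.7]
opening: 0.05
```

Call:
arm_command:
  xyz:
    - [0,0,-3]
    - [0,0,-3]
    - [0,0,-2]
    - [0,0,-0.7]
    - [0,0,0]
    - [0,0,0]
  turn:
    - [0,0,0]
    - [0,0,0]
    - [0,0,0]
    - [0,0,0]
    - [0,0,0]
    - [0,0,0]

```text
t: 13.8
tool_pos: [0.5729, -0.0118, 0.3517]
orientation: [0.033, 3.139, -0.0]
force: [0.7, -0.3, 0.9]
opening: 0.0498
```

Call:
arm_command:
  xyz:
    - [0,0,0]
    - [0,0,0]
    - [0,0,0]
    - [0,0,0]
    - [0,0,0]
    - [0,0,0]
  turn:
    - [0,0,0]
    - [0,0,0]
    - [0,0,0]
    - [0,0,0]
    - [0,0,0]
    - [0,0,0]
  gripper: 0.5
  force: 10

```text
t: 14.55
tool_pos: [0.5724, -0.0116, 0.3502]
orientation: [-0.033, -3.141, -0.001]
force: [-0.2, 1.7, 0.2]
opening: 0.0094
```

Run:
```python
from h import *
H=np.array([.6176,.1524]); v0=np.array([.573,-.0115])-H; P=H+v0
t=np.arange(0,1.71,.1)
for a in t:
    q=H+R.from_euler('z',-a).as_matrix()[:2,:2]@v0; print(round(a,1),(q*100).round(2),((q-P)*100).round(2)); P=q
```

```text
0.0 [57.3  -1.15] [0. 0.]
0.1 [55.69 -0.62] [-1.61  0.53]
0.2 [54.13  0.06] [-1.55  0.69]
0.3 [52.66  0.9 ] [-1.48  0.84]
0.4 [51.27  1.88] [-1.39  0.98]
0.5 [49.99  2.99] [-1.28  1.11]
0.6 [48.82  4.23] [-1.16  1.24]
0.7 [47.79  5.58] [-1.03  1.35]
0.8 [46.9   7.02] [-0.89  1.44]
0.9 [46.15  8.55] [-0.75  1.53]
1.0 [45.56 10.14] [-0.59  1.59]
1.1 [45.13 11.78] [-0.43  1.64]
1.2 [44.87 13.46] [-0.26  1.68]
1.3 [44.77 15.15] [-0.09  1.7 ]
1.4 [44.85 16.85] [0.08 1.7 ]
1.5 [45.1  18.53] [0.25 1.68]
1.6 [45.51 20.18] [0.41 1.65]
1.7 [46.08 21.77] [0.57 1.6 ]
```

The bar is gripped (opening 9.4 mm). I swing the door along its arc, turning the jaws with it.

Call:
arm_command:
  xyz:
    - [-1.6,0.5,0]
    - [-1.55,0.7,0]
    - [0,0,0]
  turn:
    - [0,0,-0.1]
    - [0,0,-0.1]
    - [0,0,0]

```text
t: 14.92
tool_pos: [0.5405, 0.0008, 0.3502]
orientation: [0.344, 3.122, 0.001]
force: [2.0, 2.9, -2.0]
opening: 0.0094
```

Call:
arm_command:
  xyz:
    - [-1.5,0.85,0]
    - [-1.4,1,0]
    - [-1.3,1.1,0]
    - [-1.15,1.25,0]
    - [0,0,0]
  turn:
    - [0,0,-0.1]
    - [0,0,-0.1]
    - [0,0,-0.1]
    - [0,0,-0.1]
    - [0,0,0]

```text
t: 15.55
tool_pos: [0.4875, 0.0428, 0.3502]
orientation: [0.956, 2.992, 0.001]
force: [3.8, 2.7, -4.9]
opening: 0.0095
```

Call:
arm_command:
  xyz:
    - [-1.0,1.3,0]
    - [-0.9,1.4,0]
    - [-0.75,1.5,0]
    - [-0.6,1.6,0]
    - [0,0,0]
  turn:
    - [0,0,-0.1]
    - [0,0,-0.1]
    - [0,0,-0.1]
    - [0,0,-0.1]
    - [0,0,0]

```text
t: 16.18
tool_pos: [0.4556, 0.1007, 0.3502]
orientation: [1.531, 2.741, 0.002]
force: [5.3, 1.3, -4.7]
opening: 0.0095
```

Call:
arm_command:
  xyz:
    - [-0.4,1.65,0]
    - [-0.25,1.7,0]
    - [-0.1,1.7,0]
    - [0.1,1.7,0]
    - [0.25,1.7,0]
    - [0.4,1.65,0]
    - [0,0,0]
  turn:
    - [0,0,-0.1]
    - [0,0,-0.1]
    - [0,0,-0.1]
    - [0,0,-0.1]
    - [0,0,-0.1]
    - [0,0,-0.1]
    - [0,0,0]

```text
t: 17.05
tool_pos: [0.4554, 0.2016, 0.3502]
orientation: [2.273, 2.169, -0.001]
force: [-1.2, 1.0, 1.7]
opening: 0.0097
```

Call:
arm_command:
  xyz:
    - [0,0,0]
    - [0,0,0]
    - [0,0,0]
    - [0,0,0]
    - [0,0,0]
  turn:
    - [0,0,0]
    - [0,0,0]
    - [0,0,0]
    - [0,0,0]
    - [0,0,0]
  gripper: 4

```text
t: 17.68
tool_pos: [0.4549, 0.2011, 0.3502]
orientation: [2.276, 2.165, 0.0]
force: [0.3, -0.3, 0.2]
opening: 0.0401
```

Call:
arm_command:
  xyz:
    - [0,0,1]
    - [0,0,2]
    - [0,0,4]
    - [0,0,4]
    - [0,0,4]
    - [0,3,2]
    - [-1,5,0]
    - [-3,5,0]
    - [-3,5,0]
    - [-3,5,0]
    - [0,3,0]
    - [0,0,0]
  turn:
    - [0,0,0]
    - [0,0,0]
    - [0,0,0]
    - [0,0,0]
    - [0,0,0]
    - [0,0,0]
    - [0,0,0]
    - [0,0,0]
    - [0,0,0]
    - [0,0,0]
    - [0,0,0]
    - [0,0,0]

```text
t: 19.18
tool_pos: [0.3539, 0.4629, 0.5202]
orientation: [-2.273, -2.169, 0.001]
force: [0.4, -0.7, -0.1]
opening: 0.0404
```

```bash
python3 - <<'E'
from h import *
s=robot.read_state(); print(s["tool_pos"].round(3),s["force"].round(1),s["t"])
t=read_camera("top"); d=read_camera("side")
for n,p in(("top",t),("side",d)):
    x=pts(p,np.ones((400,640),bool))
    k=x[(x[:,2]>.185)&(x[:,2]<.205)&(x[:,0]>.40)&(x[:,0]<.60)&(x[:,1]>-.05)&(x[:,1]<.25)]
    if len(k): print(n,len(k),k.min(0).round(3),k.max(0).round(3),'edge dir',cv2.fitLine(k[:,:2].astype(np.float32),1,0,.01,.01).ravel().round(3))
    for q in("jar","bottle1","beaker","tray","cap","wrench"):
        for r in spotter.masks_of(p,q)[:2]:
            y=pts(p,r["pixels"])
            if r["confidence"]>.5: print(n,q,round(r["confidence"],2),np.median(y,0).round(3))
im=np.vstack([cv2.resize(p["frame"],(480,300)) for p in(t,d)]); cv2.imwrite("pics/end.png",im[:,:,::-1])
E
python3 chk.py
```

```text
[0.354 0.463 0.52 ] [ 0.4 -0.7 -0.1] 19.175
top 317 [0.408 0.138 0.186] [0.599 0.204 0.205] edge dir [ 0.998 -0.057  0.56   0.147]
top jar 0.73 [0.602 0.344 0.021]
top jar 0.67 [ 0.77  -0.013  0.252]
top bottle1 0.89 [ 0.564 -0.279  0.101]
top bottle1 0.76 [ 0.676 -0.282  0.102]
top beaker 0.58 [ 0.414 -0.393  0.043]
top tray 0.72 [0.373 0.384 0.007]
top wrench 0.61 [ 0.265 -0.362  0.007]
side 315 [0.408 0.132 0.185] [0.599 0.2   0.199] edge dir [ 0.998 -0.061  0.526  0.14 ]
side jar 0.52 [ 0.778 -0.029  0.232]
side bottle1 0.92 [ 0.572 -0.314  0.084]
side bottle1 0.56 [ 0.688 -0.315  0.086]
side beaker 0.8 [ 0.412 -0.4    0.061]
side tray 0.56 [0.339 0.38  0.014]
side cap 0.63 [ 0.661 -0.007  0.244]
side wrench 0.72 [ 0.264 -0.378  0.007]
38 [ 0.6706 -0.0214  0.2663] -58.94804110503503
[0.239 0.239 0.239 0.239 0.24  0.24  0.24  0.24 ]
[0.3549 0.4612 0.5202] [ 0.5 -0.6  0.1]
```

View pics/end.png

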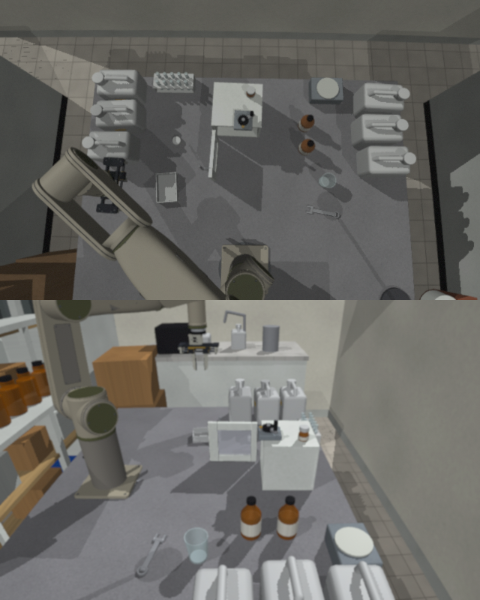

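The pictures show the door standing at about 93° (top view (212,150), side view (233,440)). The pin is up, the gripper is clear, and the other objects are where they were. Handing in.

```bash
python3 -c "
from plant import robot
print(robot.close_job())"
```

```text
the job is handed in; nothing more can be done
None
```

The cabinet is unlatched and its door is standing open at about 93°. I handed the job in at about 20 s, with the gripper well clear.

- **Latch:** I pushed the crank peg clockwise with closed fingers in small steps. The force reading climbed to about 12 N, then fell to zero as the knob clicked over. The peg went from about +21° to about -59° (roughly 1.4 rad), and the fingers stopped short of it, so the knob was not pressed against its stop.
- **Pin:** the bolt pin rose from 227 mm to 240 mm, and it was still at 240 mm in the last check.
- **Door:** I pinched the handle bar from above and swung the door along its arc to about 1.6 rad. No reading in the swing went above about 7 N.
- **Other things:** the jar, both bottles, the beaker, tray and wrench read within 2–3 mm of where they started. The exception is the tray in the side view, where the door partly hid it; the top view put it within 2 mm.
- **What disagreed:** the networks did not find the cap properly at the end. The side view put "cap" on the latch knob, and the top view called it "jar", about 13 mm in y from the one side-view reading at the start. In the last picture it stands where it was, and nothing went near it.

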